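# Load the round reagent bottles into their seats

## Task

Load the three round white bottles into the analyser's three round bottle seats, each upright in the seat of its own size (largest bottle in the largest seat, and so on), one at a time in priming order: the largest first, then the middle one, then the smallest. Set each one down on the floor of its seat and let go of it before taking the next; do not drop or tip a bottle over, and leave the two square-sided bottles where they stand.

Things in the scene. Friction and masses are not known exactly. Their poses are not given: they have to be found in the camera images.
- large_bottle_mid (a point): The largest of the three round white plastic bottles with a grey screw cap, standing on the bench: body 58 mm in diameter and straight up to 68 mm, then a shoulder narrowing to the cap; 100 mm tall overall, rigid. The point is on its axis half-way up, 50 mm above its underside. z points up the bottle.
- medium_bottle_mid (a point): The middle-sized of the three round white plastic bottles with a grey screw cap, standing on the bench: body 44 mm in diameter and straight up to 58 mm, then a shoulder narrowing to the cap; 86 mm tall overall, rigid. The point is on its axis half-way up, 43 mm above its underside. z points up the bottle.
- small_bottle_mid (a point): The smallest of the three round white plastic bottles with a grey screw cap, standing on the bench: body 30 mm in diameter and straight up to 49 mm, then a shoulder narrowing to the cap; 72 mm tall overall, rigid. The point is on its axis half-way up, 36 mm above its underside. z points up the bottle.
- square_bottle_mid (a point): The square-bodied white plastic bottle with a grey cap, body 56 by 56 mm, 92 mm tall; not wanted, to be left standing where it is. The point is at its centre, half-way up. z points up.
- oblong_bottle_mid (a point): The oblong-bodied white plastic bottle with a grey cap, body 66 (along x) by 36 mm (along y), 82 mm tall; not wanted, to be left standing where it is. The point is at its centre, half-way up. z points up.
- large_seat: The largest of the three bottle seats: a shallow round open grey cup fixed to the bench, 82 mm across outside, 74 mm inside, rim 12 mm above the bench, inner floor 5 mm above the bench. The origin is the centre of its underside, on the bench; z points up.
- medium_seat: The middle-sized of the three bottle seats: a shallow round open grey cup fixed to the bench, 68 mm across outside, 60 mm inside, rim 12 mm above the bench, inner floor 5 mm above the bench. The origin is the centre of its underside, on the bench; z points up.
- small_seat: The smallest of the three bottle seats: a shallow round open grey cup fixed to the bench, 54 mm across outside, 46 mm inside, rim 12 mm above the bench, inner floor 5 mm above the bench. The origin is the centre of its underside, on the bench; z points up.
There are look-alikes about, which are no part of the job. What is shaped like the part that bears large_bottle_mid but green or pink is not meant.

How it is judged:
By the outcome, as a careful person would: the job done as asked, in the order asked, and still so for the second after the job is handed in, with the robot touching nothing.
It also fails if it takes over 96 s, if anything falls off the work surface, if the arm or the gripper's body presses on something with over 40 N, if the wrist force passes 120 N, or if a joint passes its speed limit or range.

## Robot

A 6-joint arm with a two-finger parallel gripper is mounted at the origin on the work surface. World frame = base frame: x ahead of the robot, y to its left, z up, the work surface at z = 0. Lengths are in m, angles in degrees, forces in N, time in s.
With the tool pointing down it reaches from about 0.25 to 0.725 m from the base axis. Payload 9.7 kg.
Tool frame: the origin (TCP) lies between the finger pads; the fingertips stand 11 mm ahead of it and the grasp point (between the pads) lies 8 mm behind it; z points along the fingers, x is the direction in which the jaws open and shut, and the axes are right-handed (so a half turn about z gives the same grasp; the last joint's range is limited). The gripper opens to 85 mm and grips with 20 to 120 N. Pads are 22 mm wide; open, the fingers measure 114 mm over their backs; the gripper's body (76 mm by 85 mm) begins 54 mm behind the grasp point. The pads swing forward as they close: fully open they stand 13 mm farther back than shut.
Start: joints at [-67.953, 4.979, 10.078, 95.1, 0, 90], TCP at [0.206, -0.51, 0.242] pointing down, gripper open.
Joint ranges: [-179.16, 179.16], [-48.56, 103.87], [-65.8, 70.77], [-126.05, 130.52], [-82.76, 87.17], [-180, 180]. Speed limits (degrees/s): [127.2, 127.2, 147.25, 180, 180, 180].

## Interface

Orientations are given as [roll, pitch, yaw] about the fixed x, y, z axes, in that order (R = Rz(yaw) Ry(pitch) Rx(roll)).
In Python, from workcell import get_obs, camera, job_done gives the robot as it stands.
- The arm moves only by the tool arm_command, never from a script. Its argument "increments" is a list of rows, each a list of 2 entries, a list of its own where there are three numbers: the shift along the tool's x, y, z in units of 25 mm (1.0 is 25 mm), then the turn about the tool's z in units of 6 degrees (1.0 is 6 degrees). In form: [[[dx, dy, dz], roll], ...]. A call has 1 to 5 rows; each row is the pose to reach, as a shift and turn from the pose measured when the call began, along the tool's axes at that moment; what a row does not reach only later rows make up. A row lasts 1/10 s, in which the tool goes at most 50 mm and 8.59 degrees, less where a joint would pass 70% of its speed; a pose out of reach is approached as far as the arm can. A call with a gripper value outside its range is refused whole. "claw" is the closure, from -1 (fully open) to 1 (shut), so that 0 is half open, set as the call begins (left out, the last holds). The fingers move at their own pace and stop on an object; "force" is the grip in N (left out, the last holds). Time passes only in rows, so rows that repeat a pose let the fingers close. It gives the time, the measured TCP pose, the force and the opening at its end, in the units of the state.
- get_obs(): the state, without advancing time (a new reading comes with each control period).
- camera(name): name is "scene" or "side" or "wrist"; returns a dict with "frame" (480x640x3 uint8, red, green, blue), "range_z" (480x640 float32, m along the optical axis (not along the pixel's ray), 0 where there is no reading), "K" (3x3 intrinsics, pixels), "k1" (the pictures are not rectified: a ray, as slopes to the right and down, at radius r is drawn at 1 + k1 r^2 times it, then the intrinsics apply), "R" (3x3) and "t" (3): a world point X has camera coordinates R X + t; the wrist camera has in their place "hand_eye" (4x4, takes a point from camera to tool coordinates, whose origin is the TCP and whose axes are the tool frame's). Camera axes: x right, y down, z forward; pixel columns grow to the right and rows downward; lengths in m; the calibration is good to about 2 mm. A picture is of the moment at which its call begins: read the wrist's pose just before it.
- job_done(): hands the job in, once; it reports no verdict.
The state is a dict: "time": time; "q": joint angles; "qd": joint speeds; "joint_efforts": joint torques, N m; "ee_pos": TCP position; "tcp_rot": TCP orientation; "wrist_force": force on the tool from outside, world axes, zero at the start; "torque": the same for the moment, N m; "opening": finger opening in m.
Only numpy, scipy, OpenCV 4.12 (cv2) and the standard library are available. Lean on these libraries where they do the work, as an engineer would, in place of code of your own. Each camera call takes 0.05 s, during which the arm holds its last target.

## Working session

There is one attempt and no reset: what is moved stays moved. The work goes in short steps, Python scripts to look and compute and a tool call to move; the robot and the scene stay as the last step left them, time stands still between calls to the robot, and variables do not carry over. Pictures are saved under pics/ and viewed, and the job is handed in when it is done.

Besides the shell and the picture viewer there is one more tool, called after ">>>" as name(argument=value, ...), one argument or row to a line, values as JSON. arm_command: Moves the arm, as the interface text tells. Its arguments: {"type":"object","properties":{"increments":{"type":"array"},"claw":{"type":"number"},"force":{"type":"number"}},"required":["increments"]}

```bash
ls; mkdir -p pics; cat > h.py <<'E'
import numpy as np, cv2, pickle
from workcell import get_obs, camera, job_done
from scipy.spatial.transform import Rotation as Ro
def grab(name, fn):
    o=get_obs(); c=camera(name); c['obs']=o
    cv2.imwrite(f'pics/{fn}.png', c['frame'][:,:,::-1]); pickle.dump(c,open(f'pics/{fn}.pkl','wb'))
    return c
def load(fn): return pickle.load(open(f'pics/{fn}.pkl','rb'))
def rays(c,uv):
    K=np.array(c['K'],float); uv=np.atleast_2d(np.array(uv,float))
    return cv2.undistortPoints(uv.reshape(-1,1,2),K,np.array([c['k1'],0,0,0.])).reshape(-1,2)
def w2(c):
    if 'hand_eye' in c:
        o=c['obs']; T=np.eye(4); T[:3,:3]=Ro.from_euler('xyz',o['tcp_rot'],degrees=True).as_matrix(); T[:3,3]=o['ee_pos']
        M=T@np.array(c['hand_eye']); return M[:3,:3],M[:3,3]
    R=np.array(c['R']);t=np.array(c['t']).ravel(); return R.T,-R.T@t
def at_z(c,uv,z):
    n=rays(c,uv); A,p=w2(c); d=np.c_[n,np.ones(len(n))]@A.T
    return p+d*((z-p[2])/d[:,2])[:,None]
def cloud(c):
    z=c['range_z']; v,u=np.mgrid[0:480,0:640]; n=rays(c,np.c_[u.ravel(),v.ravel()])
    A,p=w2(c); P=(np.c_[n,np.ones(len(n))]*z.ravel()[:,None])@A.T+p
    P[z.ravel()==0]=np.nan
    return P.reshape(480,640,3)
E
python3 - <<'E'
from h import *
print(get_obs())
for n in ['scene','side','wrist']:
    c=grab(n,n+'0'); A,p=w2(c); print(n,p,A[:,2],c['k1'])
E
```

```text
pics
{'time': 0.0, 'q': array([-6.79548276e+01,  5.01138198e+00,  1.00326067e+01,  9.50992231e+01,
       -2.32683575e-04,  8.99978670e+01]), 'qd': array([ 0.11314417, -0.021599  , -0.06757604,  0.01545071,  0.04277333,
       -0.03133851]), 'joint_efforts': array([-5.63962549e-04, -5.20389032e+01,  4.64800966e+01,  1.61484873e-02,
       -6.43950693e-05, -1.05104218e-05]), 'ee_pos': array([ 0.20635096, -0.50958243,  0.24156381]), 'tcp_rot': array([ 1.79999770e+02,  7.79983769e-02, -6.79526946e+01]), 'wrist_force': array([-0.88374195, -0.4800195 , -0.2072823 ]), 'torque': array([ 0.00752797, -0.02962077,  0.01735287]), 'opening': 0.08547080490589551}
scene [0.93407589 0.13138294 0.77607735] [-0.52871974 -0.15605605 -0.83432724] 0.03601619297494306
side [0.39827382 0.7872996  0.72241548] [ 0.07288906 -0.76352924 -0.64164654] 0.036169831491925375
wrist [ 0.27514938 -0.48265353  0.37295443] [-0.26953916 -0.10774012 -0.95694342] 0.021455963217297872
```

View pics/scene0.png

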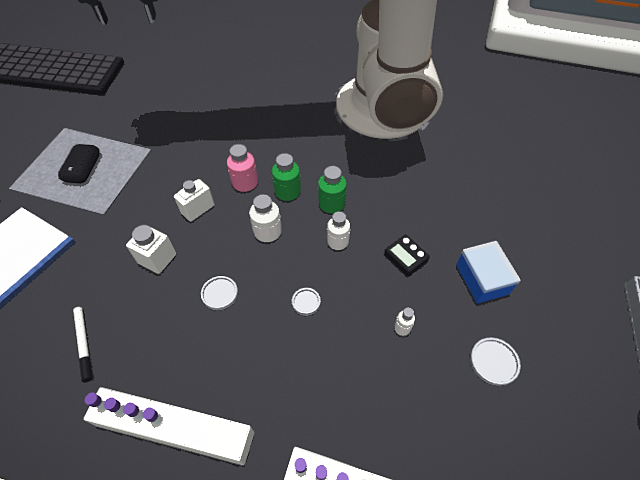

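View pics/side0.png

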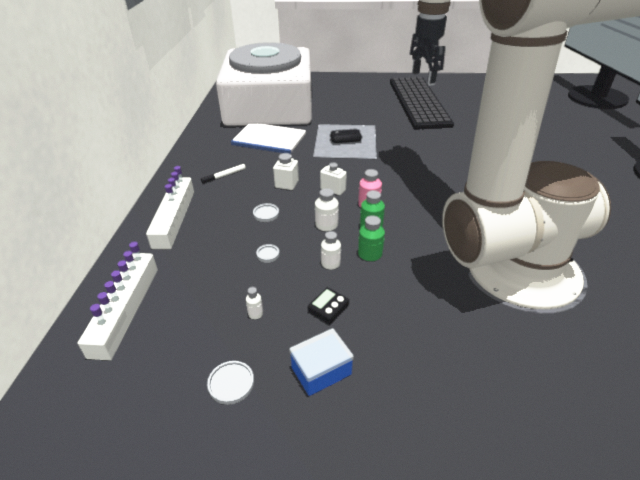

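View pics/wrist0.png

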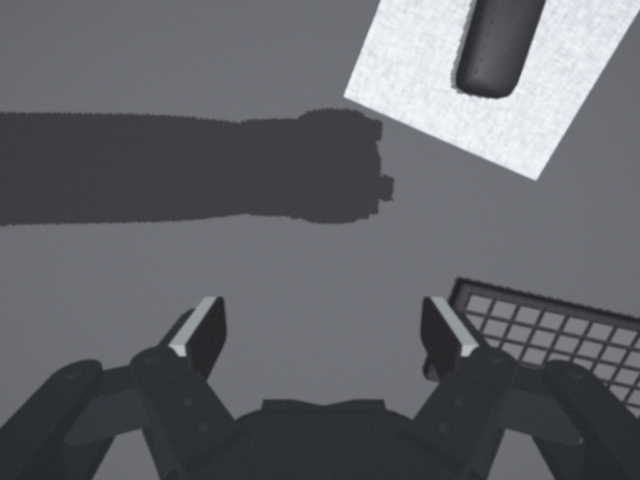

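The scene camera shows three round white bottles at about (265,218), (339,232) and (404,321). The seats are at (496,361), (219,292) and (306,301). The green and pink look-alikes stand just behind the white ones. Next I'll measure positions and sizes from both cameras' depth.

```bash
cat >> h.py <<'E'
from scipy.optimize import least_squares
def fitcirc(P,r=None,c0=None,cam=None):
    P=P[:,:2]; m=P.mean(0) if c0 is None else np.array(c0)
    if r is None:
        s=least_squares(lambda p: np.hypot(*(P-p[:2]).T)-p[2],[*m,.03],loss='soft_l1',f_scale=.001)
    else: s=least_squares(lambda p: np.hypot(*(P-p[:2]).T)-r,m,loss='soft_l1',f_scale=.001)
    return s.x, np.sqrt(np.mean(s.fun**2))
E
cat > m.py <<'E'
from h import *
S=load('scene0');D=load('side0')
boxes={'scene0':dict(A=(265,218),B=(339,232),C=(404,321),s1=(496,361),s2=(219,292),s3=(306,301),sq=(152,248),ob=(194,198),g1=(287,180),g2=(332,192),pink=(242,170),timer=(407,254),blue=(488,272)),
'side0':dict(A=(327,212),B=(331,250),C=(254,304),s1=(231,382),s2=(266,213),s3=(268,253),sq=(286,172),ob=(334,180),g1=(373,215),g2=(371,240),pink=(370,190),timer=(328,304),blue=(322,362))}
for nm in boxes:
    P=cloud(load(nm))
    print(nm,'table z',np.nanmedian(P[330:345,150:190,2]) if nm=='scene0' else np.nanmedian(P[400:440,400:500,2]))
    for k,(u,v) in boxes[nm].items():
        Q=P[max(v-45,0):v+45,u-45:u+45].reshape(-1,3); Q=Q[~np.isnan(Q[:,2])]
        c=np.nanmedian(P[v-4:v+5,u-4:u+5].reshape(-1,3),0)
        Q=Q[np.hypot(*(Q[:,:2]-c[:2]).T)<.06]
        if k[0]=='s' and k!='sq':
            q=Q[(Q[:,2]>.009)&(Q[:,2]<.018)]
            x,e=fitcirc(q); print(k,'fit',x.round(4),'rms',round(e,4),len(q), 'floorz',c[2].round(4))
        else:
            n=cv2.connectedComponents((np.nan_to_num(P[:,:,2])>.012).astype('uint8'))[1]
            q=Q[(Q[:,2]>.012)&(Q[:,2]<.046)]; t=Q[Q[:,2]>Q[:,2].max()-.004]
            x,e=fitcirc(q); print(k,'body',x.round(4),round(e,4),len(q),'top',Q[:,2].max().round(4),t[:,:2].mean(0).round(4), 'ext',q.min(0).round(3),q.max(0).round(3))
E
python3 m.py
```

```text
scene0 table z -0.0006198459166650294
A body [ 0.4557 -0.1377  0.0289] 0.0007 270 top 0.1021 [ 0.4566 -0.1374] ext [ 0.443 -0.162  0.012] [ 0.487 -0.108  0.046]
B body [0.4366 0.0098 0.0221] 0.0007 202 top 0.0891 [0.4378 0.0107] ext [ 0.435 -0.008  0.012] [0.46  0.032 0.046]
C body [0.5842 0.1754 0.0149] 0.0005 143 top 0.0742 [0.5852 0.1754] ext [0.583 0.16  0.012] [0.6   0.19  0.046]
s1 fit [0.5987 0.3396 0.0383] rms 0.0014 348 floorz 0.0042
s2 fit [ 0.6202 -0.1716  0.0317] rms 0.0013 214 floorz 0.0043
s3 fit [ 0.5885 -0.0079  0.0248] rms 0.0013 174 floorz 0.0045
sq body [ 0.5827 -0.3244  0.0324] 0.0034 395 top 0.0943 [ 0.585  -0.3221] ext [ 0.562 -0.352  0.012] [ 0.616 -0.29   0.046]
ob body [ 0.406  -0.3741  0.1021] 0.0051 366 top 0.084 [ 0.4488 -0.3012] ext [ 0.427 -0.329  0.012] [ 0.484 -0.272  0.046]
g1 body [ 0.3405 -0.135   0.0292] 0.0009 267 top 0.1025 [ 0.3421 -0.1347] ext [ 0.331 -0.16   0.012] [ 0.372 -0.105  0.046]
g2 body [ 0.3444 -0.0311  0.029 ] 0.0009 255 top 0.1031 [ 0.3455 -0.0305] ext [ 0.343 -0.055  0.012] [ 0.376 -0.002  0.046]
pink body [ 0.3444 -0.2365  0.0304
[... 1033 characters left out ...]
  0.041 ] 0.0043 265 top 0.083 [ 0.4486 -0.2992] ext [ 0.413 -0.304  0.012] [ 0.484 -0.27   0.046]
g1 body [ 0.3422 -0.136   0.0294] 0.001 84 top 0.1021 [ 0.3416 -0.1305] ext [ 0.311 -0.133  0.013] [ 0.371 -0.111  0.046]
g2 body [ 0.346  -0.0321  0.029 ] 0.0012 267 top 0.1024 [ 0.3465 -0.0313] ext [ 0.318 -0.034  0.012] [ 0.375 -0.     0.046]
pink body [ 0.3458 -0.2364  0.0305] 0.0014 63 top 0.1022 [ 0.3436 -0.2288] ext [ 0.316 -0.235  0.013] [ 0.376 -0.206  0.046]
timer body [0.4359 0.1557 0.0266] 0.0094 812 top 0.0273 [0.4364 0.1524] ext [0.393 0.11  0.012] [0.478 0.195 0.027]
blue body [0.4432 0.2925 0.05  ] 0.0058 655 top 0.0638 [0.441  0.3077] ext [0.382 0.305 0.012] [0.492 0.355 0.046]
```

Both cameras agree to about 2 mm, and sizes and heights match the description. The large bottle is at (0.457,-0.138), the medium at (0.438,0.010) and the small at (0.585,0.175). The seats are at L (0.599,0.340), M (0.621,-0.171) and S (0.589,-0.008).

```bash
cat > go.py <<'E'
import sys
from h import *
# usage: go.py x y z yaw -> increments in tool axes
o=get_obs(); R=Ro.from_euler('xyz',o['tcp_rot'],degrees=True).as_matrix()
t=np.array([float(a) for a in sys.argv[1:4]]); yaw=float(sys.argv[4])
d=R.T@(t-o['ee_pos'])/0.025
print('units',d.round(3),'roll',round(-((yaw-o['tcp_rot'][2]+180)%360-180)/6,3),'t',o['time'],'pos',o['ee_pos'].round(4),o['tcp_rot'].round(2),'q',o['q'].round(1))
E
python3 go.py 0.4567 -0.138 0.24 -90
```

```text
units [-10.02  -14.86    0.079] roll 3.675 t 0.15 pos [ 0.2064 -0.5096  0.2417] [ 1.800e+02  6.000e-02 -6.795e+01] q [-68.    5.   10.   95.1  -0.   90. ]
```

>>> arm_command(
  increments=[
    [[-0.8, -1.2, 0], 0.7],
    [[-1.8, -2.6, 0], 1.5],
    [[-2.8, -4.2, 0], 2.3],
    [[-3.8, -5.7, 0], 3.0],
    [[-4.6, -7.0, 0], 3.67],
  ],
  claw=-1,
  force=30,
)

```text
time: 0.65
ee_pos: [0.3261, -0.3355, 0.2418]
tcp_rot: [180.0, 0.1, -90.1]
wrist_force: [1.0, -0.9, 0.7]
opening: 0.0853
```

```bash
python3 go.py 0.4567 -0.138 0.22 -90
```

```text
units [-7.91  -5.206  0.88 ] roll -0.023 t 0.65 pos [ 0.3261 -0.3355  0.2418] [ 1.7998e+02  6.0000e-02 -9.0140e+01] q [-45.8  -6.2  -1.   95.2   0.  134.3]
```

>>> arm_command(
  increments=[
    [[-1.5, -1, 0.2], 0],
    [[-3.2, -2.1, 0.4], 0],
    [[-5, -3.3, 0.6], 0],
    [[-6.7, -4.4, 0.8], 0],
    [[-7.91, -5.2, 0.88], 0],
  ],
)

```text
time: 1.15
ee_pos: [0.4573, -0.1357, 0.2195]
tcp_rot: [180.0, 0.1, -90.1]
wrist_force: [0.6, -0.2, 0.6]
opening: 0.0852
```

>>> arm_command(
  increments=[
    [[0, 0, 0], 0],
  ],
)

```text
time: 1.25
ee_pos: [0.4589, -0.1321, 0.2186]
tcp_rot: [179.9, 0.1, -89.8]
wrist_force: [-0.0, -0.2, 0.6]
opening: 0.0853
```

```bash
python3 go.py 0.4567 -0.138 0.15 -90; python3 - <<'E'
from h import *
c=grab('wrist','w1'); P=cloud(c)
q=P.reshape(-1,3); q=q[~np.isnan(q[:,2])]
for lo,hi in [(.094,.106),(.02,.06)]:
    s=q[(np.hypot(q[:,0]-.457,q[:,1]+.138)<.035)&(q[:,2]>lo)&(q[:,2]<hi)]; print(len(s),s.mean(0).round(4),s.min(0).round(4),s.max(0).round(4)); print(fitcirc(s))
E
```

```text
units [0.242 0.083 2.743] roll 0.03 t 1.25 pos [ 0.4589 -0.1321  0.2186] [ 1.7992e+02  1.4000e-01 -8.9820e+01] q [-1.610e+01 -5.200e+00 -2.800e+00  9.260e+01  1.000e-01  1.637e+02]
1449 [ 0.4568 -0.1411  0.0995] [ 0.4387 -0.1579  0.0941] [ 0.473  -0.1245  0.1017]
(array([ 0.45667935, -0.14103061,  0.01217912]), np.float64(0.00412739188004286))
363 [ 0.4805 -0.1386  0.0426] [ 0.4609 -0.1678  0.0204] [ 0.4853 -0.1129  0.0599]
(array([ 0.45595897, -0.14116246,  0.02894428]), np.float64(0.00024689714539343594))
```

View pics/w1.png

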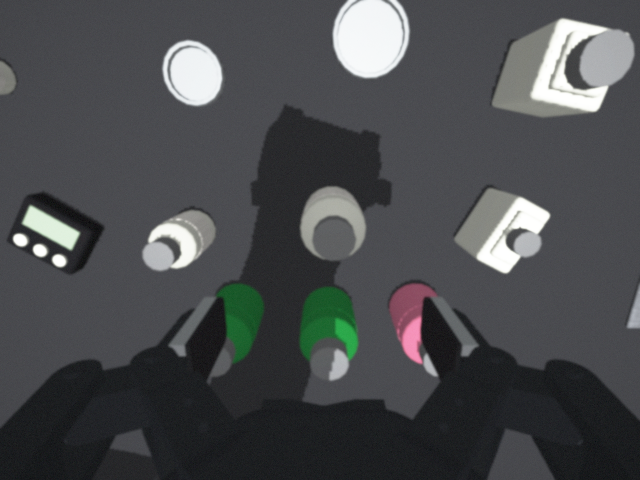

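The wrist view has the large white bottle centred at (333,225) between the open jaws, with the two green and the pink bottles behind it. The wrist depth fit gives (0.456,-0.141), within 3 mm of the other cameras, so I'm descending.

>>> arm_command(
  increments=[
    [[0.1, 0.04, 1], 0],
    [[0.2, 0.08, 2], 0],
    [[0.26, 0.08, 3], 0],
    [[0.26, 0.08, 3.5], 0],
    [[0.26, 0.08, 3.6], 0],
  ],
)

```text
time: 1.8
ee_pos: [0.4549, -0.1402, 0.1276]
tcp_rot: [179.8, 0.1, -89.9]
wrist_force: [-0.1, 0.1, 0.6]
opening: 0.0852
```

```bash
python3 go.py 0.4567 -0.139 0.047 -90
```

```text
units [-0.041 -0.086  3.223] roll 0.014 t 1.8 pos [ 0.4549 -0.1402  0.1276] [ 1.7978e+02  1.4000e-01 -8.9920e+01] q [-1.720e+01 -5.600e+00 -1.320e+01  8.270e+01  1.000e-01  1.627e+02]
```

>>> arm_command(
  increments=[
    [[-0.04, -0.08, 0.8], 0],
    [[-0.04, -0.08, 1.6], 0],
    [[-0.04, -0.08, 2.3], 0],
    [[-0.04, -0.08, 2.9], 0],
    [[-0.04, -0.08, 3.2], 0],
  ],
)

```text
time: 2.3
ee_pos: [0.4565, -0.1392, 0.0471]
tcp_rot: [179.8, 0.1, -89.9]
wrist_force: [-0.4, 0.6, 0.2]
opening: 0.0855
```

>>> arm_command(
  increments=[
    [[0, 0, 0], 0],
    [[0, 0, 0], 0],
  ],
)

```text
time: 2.5
ee_pos: [0.4568, -0.1394, 0.0478]
tcp_rot: [179.8, 0.1, -89.9]
wrist_force: [0.8, -0.1, -0.4]
opening: 0.0853
```

```bash
python3 go.py 0.4567 -0.139 0.047 -90; python3 - <<'E'
from h import *
c=grab('side','s1'); cv2.imwrite('pics/s1c.png',cv2.resize(c['frame'][120:280,240:440,::-1],None,fx=4,fy=4)[:600]) 
E
```

```text
units [-0.016  0.002  0.033] roll 0.01 t 2.5 pos [ 0.4568 -0.1394  0.0478] [ 1.7981e+02  1.3000e-01 -8.9940e+01] q [-1.700e+01 -3.900e+00 -2.040e+01  7.370e+01  1.000e-01  1.629e+02]
```

View pics/s1c.png

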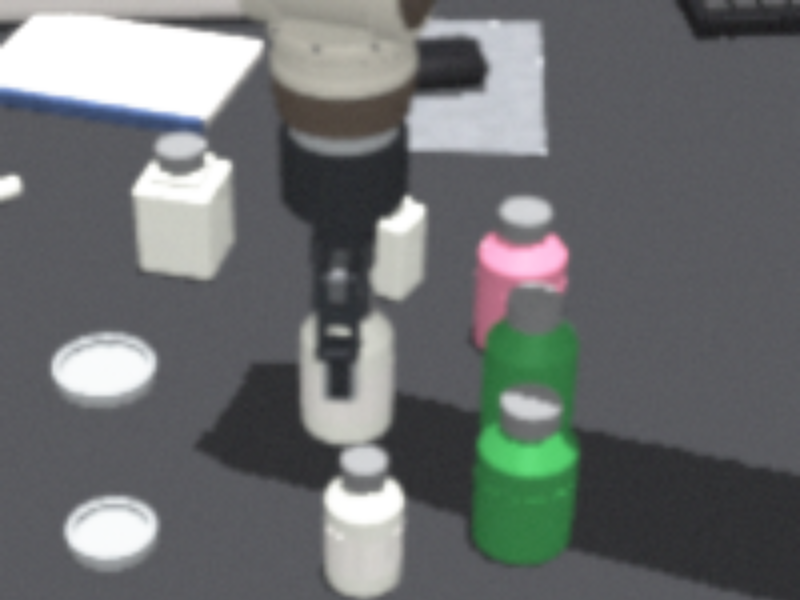

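The side crop shows the finger centred on the large bottle's body at about (338,370), with the square bottle behind untouched. Closing the gripper.

>>> arm_command(
  increments=[
    [[0, 0, 0], 0],
    [[0, 0, 0], 0],
    [[0, 0, 0], 0],
    [[0, 0, 0], 0],
    [[0, 0, 0], 0],
  ],
  claw=1,
  force=40,
)

```text
time: 3.05
ee_pos: [0.4574, -0.1397, 0.049]
tcp_rot: [179.9, 0.1, -89.9]
wrist_force: [-1.8, -0.9, 5.0]
opening: 0.0567
```

>>> arm_command(
  increments=[
    [[0, 0, 0], 0],
    [[0, 0, 0], 0],
    [[0, 0, 0], 0],
    [[0, 0, 0], 0],
    [[0, 0, 0], 0],
  ],
)

```text
time: 3.55
ee_pos: [0.4573, -0.1397, 0.049]
tcp_rot: [179.9, 0.1, -89.9]
wrist_force: [-1.4, 0.6, 0.6]
opening: 0.0562
```

>>> arm_command(
  increments=[
    [[0, 0, -0.4], 0],
    [[0, 0, -1.0], 0],
    [[0, 0, -1.8], 0],
    [[0, 0, -2.6], 0],
    [[0, 0, -3.2], 0],
  ],
)

```text
time: 4.05
ee_pos: [0.458, -0.1399, 0.1315]
tcp_rot: [-180.0, 0.0, -89.9]
wrist_force: [0.4, 0.6, -2.8]
opening: 0.0565
```

>>> arm_command(
  increments=[
    [[0, 0, -0.7], 0],
    [[0, 0, -1.2], 0],
    [[0, 0, -1.7], 0],
    [[0, 0, -2], 0],
    [[0, 0, -2.2], 0],
  ],
)

```text
time: 4.55
ee_pos: [0.458, -0.14, 0.1869]
tcp_rot: [-180.0, 0.1, -89.9]
wrist_force: [0.2, 0.7, -2.4]
opening: 0.0563
```

```bash
python3 go.py 0.5987 0.3397 0.19 -50; python3 - <<'E'
from h import *
c=grab('side','s2'); cv2.imwrite('pics/s2c.png',cv2.resize(c['frame'][60:260,240:440,::-1],None,fx=3,fy=3)[:600])
print(get_obs()['wrist_force'],get_obs()['opening'])
E
```

```text
units [-19.18   -5.649  -0.104] roll -6.656 t 4.55 pos [ 0.458  -0.14    0.1869] [-1.7999e+02  5.0000e-02 -8.9940e+01] q [-1.700e+01 -5.500e+00 -6.500e+00  8.900e+01  1.000e-01  1.629e+02]
[ 0.36178491  0.73880849 -0.97563666] 0.05598727976727273
```

View pics/s2c.png

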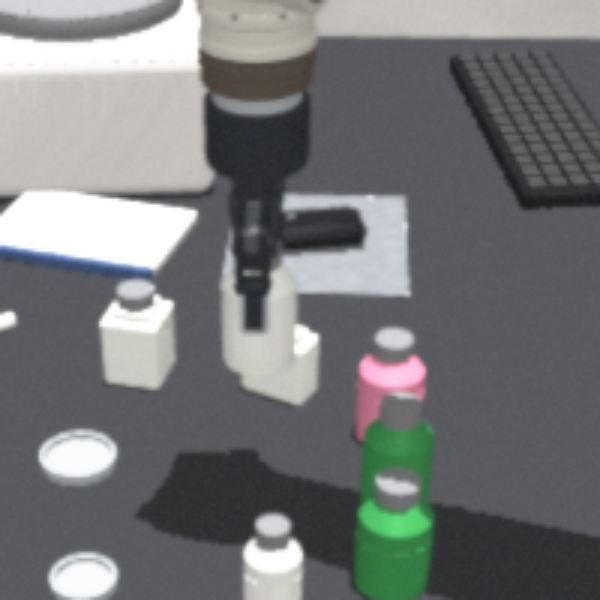

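The side view shows the bottle held upright and clear of the bench. Carrying it over to the large seat.

>>> arm_command(
  increments=[
    [[-0.7, -0.2, 0], -0.6],
    [[-1.9, -0.55, 0], -1.4],
    [[-3.3, -0.95, 0], -2.4],
    [[-4.7, -1.4, 0], -3.4],
    [[-6.1, -1.8, 0], -4.4],
  ],
)

```text
time: 5.1
ee_pos: [0.503, 0.0139, 0.1869]
tcp_rot: [-180.0, 0.0, -63.3]
wrist_force: [0.1, -0.0, -3.4]
opening: 0.0567
```

```bash
python3 go.py 0.5987 0.3397 0.19 -50
```

```text
units [-9.924 -9.274 -0.117] roll -2.218 t 5.1 pos [0.503  0.0139 0.1869] [-1.7999e+02  3.0000e-02 -6.3310e+01] q [  1.6  -2.2  -3.4  88.8   0.  154.9]
```

>>> arm_command(
  increments=[
    [[-1.1, -1.0, 0], -0.5],
    [[-2.3, -2.1, 0], -1.1],
    [[-3.5, -3.3, 0], -1.7],
    [[-4.7, -4.4, 0], -2.2],
    [[-5.9, -5.5, 0], -2.2],
  ],
)

```text
time: 5.6
ee_pos: [0.5596, 0.2092, 0.1861]
tcp_rot: [180.0, 0.1, -50.0]
wrist_force: [0.9, -1.1, -3.4]
opening: 0.0565
```

```bash
python3 go.py 0.5987 0.3397 0.19 -50
```

```text
units [-2.994 -4.555 -0.156] roll 0.001 t 5.6 pos [0.5596 0.2092 0.1861] [ 1.7995e+02  5.0000e-02 -4.9990e+01] q [ 20.5  10.8  10.3  89.6   0.  160.5]
```

>>> arm_command(
  increments=[
    [[-0.9, -1.3, 0], 0],
    [[-1.7, -2.6, 0], 0],
    [[-2.4, -3.6, 0], 0],
    [[-2.8, -4.2, 0], 0],
    [[-2.99, -4.55, 0], 0],
  ],
)

```text
time: 6.1
ee_pos: [0.5985, 0.3411, 0.1844]
tcp_rot: [179.8, 0.1, -49.9]
wrist_force: [-1.0, -0.6, -2.6]
opening: 0.0568
```

>>> arm_command(
  increments=[
    [[0, 0, 0.4], 0],
    [[0, 0, 1], 0],
    [[0, 0, 1.6], 0],
    [[0, 0, 2.1], 0],
    [[0, 0, 2.4], 0],
  ],
)

```text
time: 6.6
ee_pos: [0.5978, 0.3398, 0.1226]
tcp_rot: [179.7, 0.1, -50.0]
wrist_force: [0.4, 0.1, -2.7]
opening: 0.0563
```

```bash
python3 go.py 0.5987 0.3397 0.0535 -50; python3 - <<'E'
from h import *
c=grab('side','s3'); cv2.imwrite('pics/s3c.png',cv2.resize(c['frame'][240:440,130:330,::-1],None,fx=3,fy=3)[:600])
c=grab('scene','c3'); cv2.imwrite('pics/c3c.png',cv2.resize(c['frame'][230:430,400:600,::-1],None,fx=3,fy=3)[:600])
E
```

```text
units [ 0.033 -0.038  2.764] roll 0.007 t 6.6 pos [0.5978 0.3398 0.1226] [ 1.7972e+02  1.0000e-01 -4.9960e+01] q [ 29.6  23.8  19.5  85.9   0.  169.6]
```

View pics/s3c.png

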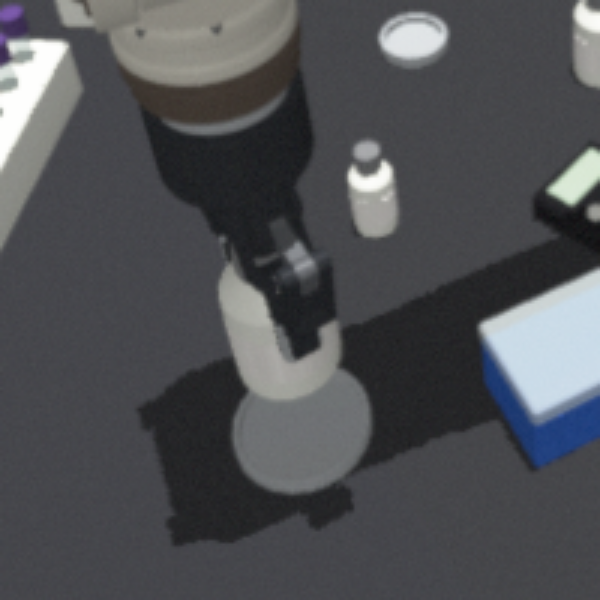

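View pics/c3c.png

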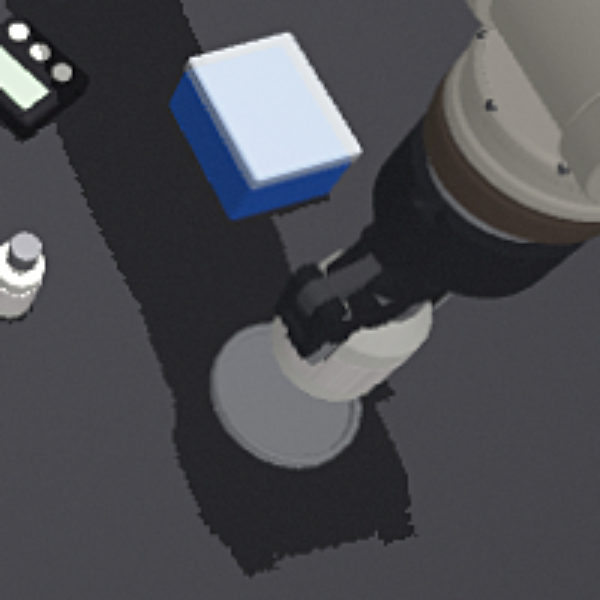

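The bottle hangs above the large seat in both views. I'll fit its axis before lowering it.

```bash
python3 - <<'E'
from h import *
for n in ['s3','c3']:
    q=cloud(load(n)).reshape(-1,3); q=q[~np.isnan(q[:,2])]
    q=q[np.hypot(q[:,0]-.5987,q[:,1]-.3397)<.06]
    b=q[(q[:,2]>.05)&(q[:,2]<.2)]; print(n,'lowest',np.percentile(b[:,2],[0,1,3]))
    s=q[(q[:,2]>.076)&(q[:,2]<.096)]; print(len(s),fitcirc(s,.029))
E
```

```text
s3 lowest [0.07458053 0.07704057 0.07906252]
240 (array([0.59720178, 0.3383922 ]), np.float64(0.0006661833012567657))
c3 lowest [0.07131541 0.07433578 0.07684668]
203 (array([0.59568026, 0.34051863]), np.float64(0.0005896912494103466))
```

>>> arm_command(
  increments=[
    [[0.05, -0.06, 0.5], 0],
    [[0.05, -0.06, 1.1], 0],
    [[0.05, -0.06, 1.7], 0],
    [[0.05, -0.06, 2.15], 0],
    [[0.05, -0.06, 2.4], 0],
  ],
)

```text
time: 7.2
ee_pos: [0.5987, 0.3397, 0.0608]
tcp_rot: [179.6, 0.1, -49.9]
wrist_force: [0.2, -0.4, -2.9]
opening: 0.0565
```

>>> arm_command(
  increments=[
    [[0, 0, 0], 0],
    [[0, 0, 0], 0],
  ],
)

```text
time: 7.4
ee_pos: [0.5986, 0.3397, 0.0608]
tcp_rot: [179.6, 0.1, -49.9]
wrist_force: [-0.1, 0.8, -2.6]
opening: 0.0568
```

```bash
python3 go.py 0.5992 0.3397 0.0535 -50; python3 - <<'E'
from h import *
for n,f in [('side','s4'),('scene','c4')]:
    q=cloud(grab(n,f)).reshape(-1,3); q=q[~np.isnan(q[:,2])]
    q=q[np.hypot(q[:,0]-.5987,q[:,1]-.3397)<.06]
    s=q[(q[:,2]>.018)&(q[:,2]<.035)]; print(len(s),fitcirc(s,.029))
E
```

```text
units [ 0.016 -0.018  0.291] roll 0.011 t 7.4 pos [0.5986 0.3397 0.0608] [ 1.7957e+02  1.3000e-01 -4.9940e+01] q [ 29.6  24.7  13.8  79.5   0.  169.5]
167 (array([0.59802707, 0.33809124]), np.float64(0.0007232903337380859))
132 (array([0.59687642, 0.34065348]), np.float64(0.0005616349008738657))
```

Centred to within 2 mm, against 8 mm of clearance. Lowering gently to the seat floor.

>>> arm_command(
  increments=[
    [[0, 0, 0.06], 0],
    [[0, 0, 0.12], 0],
    [[0, 0, 0.18], 0],
    [[0, 0, 0.22], 0],
    [[0, 0, 0.25], 0],
  ],
)

```text
time: 8.0
ee_pos: [0.5989, 0.3399, 0.0552]
tcp_rot: [179.6, 0.1, -49.9]
wrist_force: [0.7, -0.1, -3.1]
opening: 0.0562
```

>>> arm_command(
  increments=[
    [[0, 0, 0], 0],
    [[0, 0, 0], 0],
  ],
)

```text
time: 8.2
ee_pos: [0.5989, 0.3399, 0.0551]
tcp_rot: [179.6, 0.1, -49.9]
wrist_force: [0.3, 0.8, -2.7]
opening: 0.0565
```

>>> arm_command(
  increments=[
    [[0, 0, 0.03], 0],
    [[0, 0, 0.06], 0],
    [[0, 0, 0.06], 0],
  ],
)

```text
time: 8.5
ee_pos: [0.599, 0.3399, 0.0542]
tcp_rot: [179.7, 0.1, -49.9]
wrist_force: [-1.4, -1.6, 2.4]
opening: 0.0566
```

>>> arm_command(
  increments=[
    [[0, 0, 0.02], 0],
    [[0, 0, 0.04], 0],
    [[0, 0, 0.04], 0],
  ],
)

```text
time: 8.8
ee_pos: [0.599, 0.3399, 0.0541]
tcp_rot: [179.7, 0.1, -49.9]
wrist_force: [-3.7, -1.7, 6.9]
opening: 0.0564
```

Contact: the wrist force went from -2.7 N to +6.9 N. Releasing.

>>> arm_command(
  increments=[
    [[0, 0, 0], 0],
    [[0, 0, 0], 0],
    [[0, 0, 0], 0],
    [[0, 0, 0], 0],
    [[0, 0, 0], 0],
  ],
  claw=-1,
)

```text
time: 9.3
ee_pos: [0.599, 0.3399, 0.054]
tcp_rot: [179.7, 0.1, -49.9]
wrist_force: [-0.3, 0.9, -0.7]
opening: 0.0852
```

>>> arm_command(
  increments=[
    [[0, 0, 0], 0],
    [[0, 0, 0], 0],
    [[0, 0, 0], 0],
  ],
)

```text
time: 9.6
ee_pos: [0.599, 0.34, 0.0539]
tcp_rot: [179.7, 0.1, -49.9]
wrist_force: [0.9, -0.3, -0.4]
opening: 0.0853
```

>>> arm_command(
  increments=[
    [[0, 0, -0.3], 0],
    [[0, 0, -1], 0],
    [[0, 0, -2], 0],
    [[0, 0, -3], 0],
    [[0, 0, -4], 0],
  ],
)

```text
time: 10.1
ee_pos: [0.5995, 0.3401, 0.1557]
tcp_rot: [179.7, 0.1, -49.9]
wrist_force: [0.5, 0.7, 0.5]
opening: 0.0852
```

>>> arm_command(
  increments=[
    [[0, 0, -1.2], 0],
    [[0, 0, -2], 0],
    [[0, 0, -2.5], 0],
  ],
)

```text
time: 10.4
ee_pos: [0.6001, 0.3404, 0.2213]
tcp_rot: [179.9, 0.1, -49.9]
wrist_force: [0.4, 1.0, -0.5]
opening: 0.0854
```

```bash
python3 go.py 0.4376 0.0098 0.22 -80; python3 - <<'E'
from h import *
for n,f in [('side','s5'),('scene','c5')]:
    c=grab(n,f);q=cloud(c).reshape(-1,3); q=q[~np.isnan(q[:,2])]
    q=q[np.hypot(q[:,0]-.5987,q[:,1]-.3397)<.05]
    s=q[(q[:,2]>.018)&(q[:,2]<.065)]; print(len(s),fitcirc(s,.029), 'top',q[q[:,2]<.14][:,2].max())
E
```

```text
units [ 5.937 13.485  0.066] roll 5.01 t 10.4 pos [0.6001 0.3404 0.2213] [ 1.799e+02  7.000e-02 -4.994e+01] q [2.950e+01 2.540e+01 3.260e+01 9.720e+01 1.000e-01 1.695e+02]
533 (array([0.59840689, 0.33866622]), np.float64(0.0006627299288298246)) top 0.10900767632520092
461 (array([0.59728023, 0.3406874 ]), np.float64(0.0005759635159419916)) top 0.10839601694094125
```

View pics/s5.png

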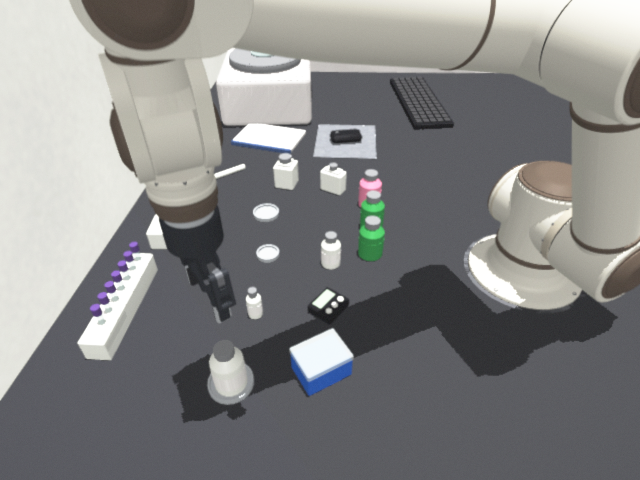

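The side view shows the large bottle standing upright in its seat at (230,370), centred to about 1 mm. Next is the medium bottle.

>>> arm_command(
  increments=[
    [[0.4, 0.9, 0], 0.6],
    [[1.1, 2.5, 0], 1.5],
    [[1.9, 4.2, 0], 2.2],
    [[2.6, 5.9, 0], 2.9],
    [[3.3, 7.5, 0], 3.6],
  ],
)

```text
time: 11.0
ee_pos: [0.5085, 0.1551, 0.2203]
tcp_rot: [179.9, 0.0, -71.7]
wrist_force: [0.6, -0.9, 0.9]
opening: 0.0854
```

```bash
python3 go.py 0.4376 0.0098 0.2 -80
```

```text
units [4.629 4.514 0.817] roll 1.383 t 11.0 pos [0.5085 0.1551 0.2203] [ 1.7988e+02  3.0000e-02 -7.1700e+01] q [ 17.    2.1   4.7  92.6   0.  178.7]
```

>>> arm_command(
  increments=[
    [[1.4, 1.4, 0.3], 0],
    [[2.7, 2.6, 0.6], 0.2],
    [[3.7, 3.6, 0.8], 0.6],
    [[4.3, 4.2, 0.82], 1.0],
    [[4.63, 4.51, 0.82], 1.38],
  ],
)

```text
time: 11.5
ee_pos: [0.4366, 0.0085, 0.1995]
tcp_rot: [179.9, 0.0, -80.2]
wrist_force: [1.0, 0.5, 0.4]
opening: 0.0855
```

>>> arm_command(
  increments=[
    [[0, 0, 0], 0],
    [[0, 0, 0], 0],
  ],
)

```text
time: 11.7
ee_pos: [0.4369, 0.0088, 0.1993]
tcp_rot: [179.9, 0.0, -80.2]
wrist_force: [-0.1, 0.5, -0.1]
opening: 0.085
```

```bash
python3 - <<'E'
from h import *
c=grab('wrist','w2'); P=cloud(c)
q=P.reshape(-1,3); q=q[~np.isnan(q[:,2])]
s=q[(np.hypot(q[:,0]-.438,q[:,1]-.01)<.03)&(q[:,2]>.015)&(q[:,2]<.055)]; print(fitcirc(s,.022),len(s))
s=q[(np.hypot(q[:,0]-.438,q[:,1]-.01)<.03)&(q[:,2]>.08)&(q[:,2]<.095)]; print(s.mean(0))
E
python3 go.py 0.4376 0.0098 0.042 -80; 
```

```text
(array([0.43715454, 0.00663777]), np.float64(0.0002716202376380021)) 356
[0.43792324 0.00676332 0.08548144]
units [-0.022 -0.043  6.291] roll -0.019 t 11.75 pos [0.437  0.0091 0.1993] [ 1.7986e+02  2.0000e-02 -8.0120e+01] q [  1.2 -11.  -10.   91.1   0.  171.3]
```

View pics/w2.png

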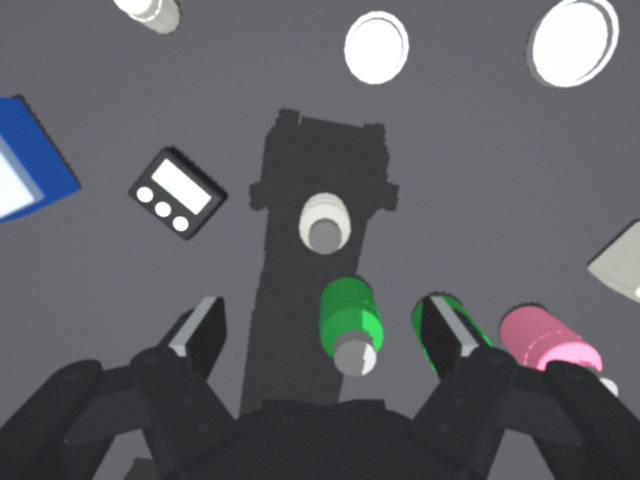

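The medium bottle is centred at (325,222) between the jaws, and the nearest green bottle is clear of the finger paths. Descending.

>>> arm_command(
  increments=[
    [[0, 0, 0.9], 0],
    [[0, 0, 1.9], 0],
    [[0, 0, 2.9], 0],
    [[0, 0, 3.8], 0],
    [[0, 0, 4.3], 0],
  ],
)

```text
time: 12.25
ee_pos: [0.4363, 0.01, 0.0898]
tcp_rot: [179.7, 0.1, -80.0]
wrist_force: [0.1, 0.5, 0.0]
opening: 0.0855
```

```bash
python3 go.py 0.4376 0.009 0.042 -80
```

```text
units [ 0.049 -0.052  1.911] roll -0.0 t 12.25 pos [0.4363 0.01   0.0898] [ 1.7973e+02  5.0000e-02 -8.0000e+01] q [  1.3 -10.6 -21.8  79.1   0.  171.3]
```

>>> arm_command(
  increments=[
    [[0.05, -0.05, 0.6], 0],
    [[0.05, -0.05, 1.2], 0],
    [[0.05, -0.05, 1.6], 0],
    [[0.05, -0.05, 1.85], 0],
    [[0.05, -0.05, 1.9], 0],
  ],
)

```text
time: 12.75
ee_pos: [0.4375, 0.0092, 0.0419]
tcp_rot: [179.7, 0.1, -80.0]
wrist_force: [0.1, 0.0, -0.1]
opening: 0.0857
```

>>> arm_command(
  increments=[
    [[0, 0, 0], 0],
    [[0, 0, 0], 0],
    [[0, 0, 0], 0],
    [[0, 0, 0], 0],
    [[0, 0, 0], 0],
  ],
  claw=1,
  force=40,
)

```text
time: 13.25
ee_pos: [0.438, 0.0091, 0.0428]
tcp_rot: [179.8, 0.0, -80.0]
wrist_force: [-1.4, -0.9, 5.5]
opening: 0.0426
```

>>> arm_command(
  increments=[
    [[0, 0, 0], 0],
    [[0, 0, 0], 0],
    [[0, 0, 0], 0],
    [[0, 0, 0], 0],
    [[0, 0, 0], 0],
  ],
)

```text
time: 13.75
ee_pos: [0.4381, 0.0091, 0.0429]
tcp_rot: [179.8, 0.0, -80.0]
wrist_force: [-0.8, -0.4, 1.0]
opening: 0.0428
```

>>> arm_command(
  increments=[
    [[0, 0, -0.4], 0],
    [[0, 0, -1.0], 0],
    [[0, 0, -1.8], 0],
    [[0, 0, -2.6], 0],
    [[0, 0, -3.4], 0],
  ],
)

```text
time: 14.25
ee_pos: [0.4382, 0.0091, 0.1291]
tcp_rot: [179.8, 0.0, -80.0]
wrist_force: [0.5, -1.0, -1.6]
opening: 0.0428
```

>>> arm_command(
  increments=[
    [[0, 0, -0.8], 0],
    [[0, 0, -1.4], 0],
    [[0, 0, -1.8], 0],
    [[0, 0, -2], 0],
  ],
)

```text
time: 14.65
ee_pos: [0.4385, 0.0091, 0.1799]
tcp_rot: [179.8, 0.0, -80.0]
wrist_force: [-0.0, -0.2, -2.7]
opening: 0.043
```

```bash
python3 go.py 0.6207 -0.171 0.18 -80; python3 - <<'E'
from h import *
c=grab('side','s6'); cv2.imwrite('pics/s6c.png',cv2.resize(c['frame'][100:300,240:440,::-1],None,fx=3,fy=3)[:600])
E
```

```text
units [ 8.363 -5.921 -0.032] roll 0.004 t 14.65 pos [0.4385 0.0091 0.1799] [ 1.798e+02  4.000e-02 -7.998e+01] q [  1.2 -10.9 -12.   89.    0.  171.2]
```

View pics/s6c.png

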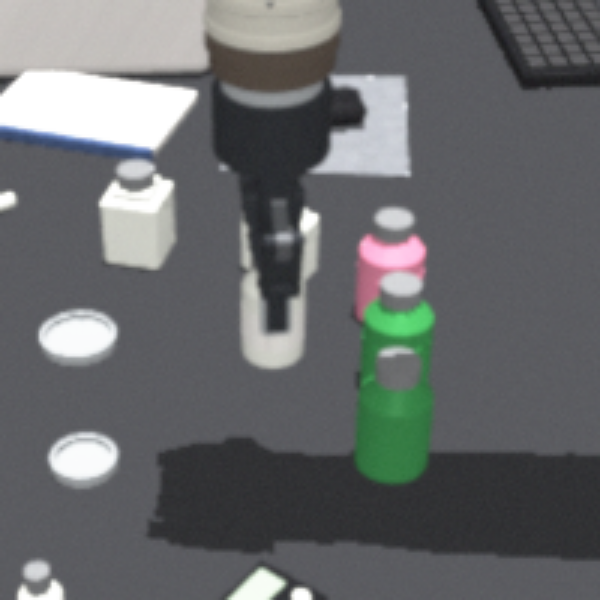

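The medium bottle is held upright. Carrying it to the medium seat.

>>> arm_command(
  increments=[
    [[0.6, -0.4, 0], 0],
    [[1.6, -1.1, 0], 0],
    [[2.8, -2, 0], 0],
    [[4, -2.9, 0], 0],
    [[5.2, -3.7, 0], 0],
  ],
)

```text
time: 15.2
ee_pos: [0.5534, -0.1045, 0.1783]
tcp_rot: [179.7, 0.1, -80.0]
wrist_force: [0.4, 0.1, -0.8]
opening: 0.0424
```

>>> arm_command(
  increments=[
    [[1.1, -0.8, 0], 0],
    [[2, -1.4, 0], 0],
    [[2.6, -1.85, 0], 0],
    [[3, -2.1, 0], 0],
    [[3.1, -2.2, 0], 0],
  ],
)

```text
time: 15.7
ee_pos: [0.6215, -0.1728, 0.1759]
tcp_rot: [179.6, 0.1, -80.0]
wrist_force: [-0.5, 0.3, -1.6]
opening: 0.0427
```

```bash
python3 go.py 0.6207 -0.171 0.11 -80
```

```text
units [-7.200e-02  1.000e-03  2.636e+00] roll -0.008 t 15.7 pos [ 0.6215 -0.1728  0.1759] [ 1.7963e+02  1.1000e-01 -8.0050e+01] q [-1.550e+01  1.790e+01  1.770e+01  9.020e+01 -1.000e-01  1.545e+02]
```

>>> arm_command(
  increments=[
    [[-0.07, 0, 0.5], 0],
    [[-0.07, 0, 1.2], 0],
    [[-0.07, 0, 2], 0],
    [[-0.07, 0, 2.7], 0],
    [[-0.07, 0, 3.2], 0],
  ],
)

```text
time: 16.2
ee_pos: [0.6194, -0.1703, 0.0933]
tcp_rot: [179.5, 0.2, -80.0]
wrist_force: [-0.6, -1.2, -1.3]
opening: 0.0426
```

>>> arm_command(
  increments=[
    [[0, 0, 0.5], 0],
    [[0, 0, 0.9], 0],
    [[0, 0, 1.1], 0],
    [[0, 0, 1.1], 0],
  ],
)

```text
time: 16.6
ee_pos: [0.6189, -0.1702, 0.0651]
tcp_rot: [179.4, 0.2, -80.0]
wrist_force: [-0.8, -0.1, -0.8]
opening: 0.0428
```

```bash
python3 go.py 0.6207 -0.171 0.048 -80;python3 - <<'E'
from h import *
for n,f in [('side','s7'),('scene','c7')]:
    q=cloud(grab(n,f)).reshape(-1,3); q=q[~np.isnan(q[:,2])]
    q=q[np.hypot(q[:,0]-.6207,q[:,1]+.171)<.05]
    s=q[(q[:,2]>.02)&(q[:,2]<.04)]; print(len(s),fitcirc(s,.022))
E
```

```text
units [ 0.046 -0.074  0.685] roll -0.004 t 16.6 pos [ 0.6189 -0.1702  0.0651] [179.45   0.19 -80.02] q [-1.540e+01  1.820e+01  5.900e+00  7.820e+01 -1.000e-01  1.547e+02]
87 (array([ 0.6191082 , -0.16953627]), np.float64(0.0011274176681865707))
87 (array([ 0.61756054, -0.17002529]), np.float64(0.0006272631339789809))
```

>>> arm_command(
  increments=[
    [[0.03, -0.1, 0.12], 0],
    [[0.03, -0.1, 0.25], 0],
    [[0.03, -0.1, 0.38], 0],
    [[0.03, -0.1, 0.48], 0],
    [[0.03, -0.1, 0.54], 0],
  ],
)

```text
time: 17.2
ee_pos: [0.6218, -0.1706, 0.0524]
tcp_rot: [179.5, 0.2, -80.0]
wrist_force: [-0.6, -0.5, -2.1]
opening: 0.0428
```

>>> arm_command(
  increments=[
    [[0, 0, 0.04], 0],
    [[0, 0, 0.08], 0],
    [[0, 0, 0.08], 0],
  ],
)

```text
time: 17.5
ee_pos: [0.6217, -0.1706, 0.0503]
tcp_rot: [179.5, 0.2, -80.0]
wrist_force: [-0.6, -0.1, -2.3]
opening: 0.0425
```

>>> arm_command(
  increments=[
    [[0, 0, 0.03], 0],
    [[0, 0, 0.05], 0],
    [[0, 0, 0.05], 0],
  ],
)

```text
time: 17.8
ee_pos: [0.6216, -0.1706, 0.049]
tcp_rot: [179.5, 0.2, -80.0]
wrist_force: [0.0, 0.6, -2.2]
opening: 0.0423
```

>>> arm_command(
  increments=[
    [[0, 0, 0.03], 0],
    [[0, 0, 0.05], 0],
    [[0, 0, 0.05], 0],
  ],
)

```text
time: 18.1
ee_pos: [0.6217, -0.1706, 0.0479]
tcp_rot: [179.5, 0.2, -80.0]
wrist_force: [0.2, 0.4, -0.5]
opening: 0.0427
```

>>> arm_command(
  increments=[
    [[0, 0, 0.02], 0],
    [[0, 0, 0.03], 0],
    [[0, 0, 0.03], 0],
  ],
)

```text
time: 18.4
ee_pos: [0.6217, -0.1706, 0.0479]
tcp_rot: [179.5, 0.1, -80.0]
wrist_force: [-2.1, 0.1, 5.1]
opening: 0.043
```

Contact with the floor at z=0.0479, where I expected it (about 0.048). Releasing.

>>> arm_command(
  increments=[
    [[0, 0, 0], 0],
    [[0, 0, 0], 0],
    [[0, 0, 0], 0],
    [[0, 0, 0], 0],
    [[0, 0, 0], 0],
  ],
  claw=-1,
)

```text
time: 18.9
ee_pos: [0.6217, -0.1706, 0.0478]
tcp_rot: [179.5, 0.2, -80.0]
wrist_force: [-0.7, -0.8, 0.1]
opening: 0.0853
```

>>> arm_command(
  increments=[
    [[0, 0, 0], 0],
    [[0, 0, 0], 0],
    [[0, 0, 0], 0],
  ],
)

```text
time: 19.2
ee_pos: [0.6217, -0.1706, 0.0478]
tcp_rot: [179.5, 0.2, -80.0]
wrist_force: [0.8, 0.4, -0.1]
opening: 0.0854
```

>>> arm_command(
  increments=[
    [[0, 0, -0.3], 0],
    [[0, 0, -1], 0],
    [[0, 0, -2], 0],
    [[0, 0, -3], 0],
    [[0, 0, -4], 0],
  ],
)

```text
time: 19.7
ee_pos: [0.6225, -0.1707, 0.1495]
tcp_rot: [179.6, 0.1, -80.0]
wrist_force: [0.2, -0.8, -1.1]
opening: 0.0854
```

>>> arm_command(
  increments=[
    [[0, 0, -1.2], 0],
    [[0, 0, -2], 0],
    [[0, 0, -2.4], 0],
  ],
)

```text
time: 20.0
ee_pos: [0.6235, -0.1709, 0.2124]
tcp_rot: [179.7, 0.1, -80.0]
wrist_force: [0.1, 0.5, 0.5]
opening: 0.0856
```

```bash
python3 go.py 0.5853 0.175 0.2 -60; python3 - <<'E'
from h import *
for n,f in [('side','s8'),('scene','c8')]:
    c=grab(n,f);q=cloud(c).reshape(-1,3); q=q[~np.isnan(q[:,2])]
    q=q[np.hypot(q[:,0]-.6207,q[:,1]+.171)<.05]
    s=q[(q[:,2]>.018)&(q[:,2]<.055)]; print(len(s),fitcirc(s,.022), 'top',q[q[:,2]<.14][:,2].max())
E
```

```text
units [-13.892  -0.895   0.506] roll -3.336 t 20.0 pos [ 0.6235 -0.1709  0.2124] [ 1.7973e+02  6.0000e-02 -8.0020e+01] q [-1.530e+01  1.850e+01  2.250e+01  9.430e+01 -1.000e-01  1.547e+02]
201 (array([ 0.62222398, -0.17005784]), np.float64(0.001349138225363828)) top 0.0932260887122498
245 (array([ 0.62036305, -0.17019824]), np.float64(0.0006133512871435738)) top 0.09344635867608253
```

View pics/c8.png

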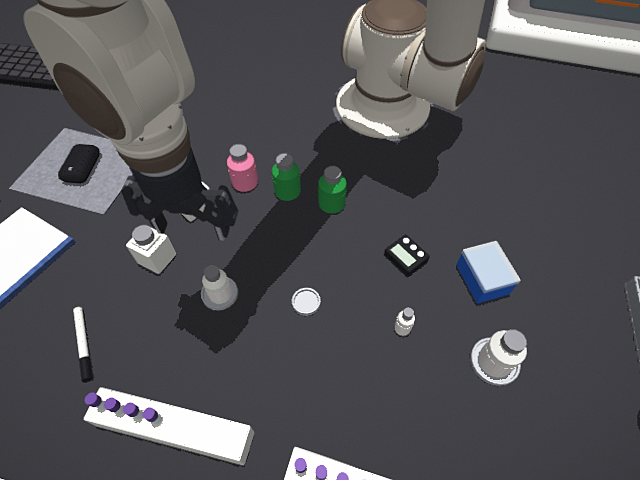

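The scene view shows the medium bottle upright in its seat at (219,288), the large one in its seat at (498,358), and the distractors unmoved. Now the small bottle.

>>> arm_command(
  increments=[
    [[-1, -0.05, 0], -0.4],
    [[-2.6, -0.15, 0], -1.2],
    [[-4.3, -0.3, 0], -2],
    [[-6.1, -0.4, 0], -2.8],
    [[-7.8, -0.5, 0], -3.34],
  ],
)

```text
time: 20.6
ee_pos: [0.6011, 0.0249, 0.2096]
tcp_rot: [179.6, 0.2, -59.8]
wrist_force: [1.0, -0.9, 0.0]
opening: 0.0853
```

```bash
python3 go.py 0.5853 0.175 0.18 -60
```

```text
units [-5.503 -2.48   1.19 ] roll 0.032 t 20.6 pos [0.6011 0.0249 0.2096] [179.63   0.24 -59.81] q [  2.4  12.1  14.4  92.8   0.  152.2]
```

>>> arm_command(
  increments=[
    [[-1.5, -0.7, 0.3], 0],
    [[-3.0, -1.4, 0.7], 0],
    [[-4.4, -2, 1.1], 0],
    [[-5.2, -2.35, 1.19], 0],
    [[-5.5, -2.48, 1.19], 0],
  ],
)

```text
time: 21.1
ee_pos: [0.5841, 0.1768, 0.1778]
tcp_rot: [179.5, 0.3, -59.7]
wrist_force: [-0.2, -1.1, 0.1]
opening: 0.0853
```

>>> arm_command(
  increments=[
    [[0, 0, 0], 0],
    [[0, 0, 0], 0],
  ],
)

```text
time: 21.3
ee_pos: [0.584, 0.1762, 0.1771]
tcp_rot: [179.4, 0.3, -59.7]
wrist_force: [0.5, -0.3, -1.3]
opening: 0.0851
```

```bash
python3 - <<'E'
from h import *
c=grab('wrist','w3'); P=cloud(c)
q=P.reshape(-1,3); q=q[~np.isnan(q[:,2])]
s=q[(np.hypot(q[:,0]-.585,q[:,1]-.175)<.03)&(q[:,2]>.012)&(q[:,2]<.047)]; print(fitcirc(s,.015),len(s))
E
python3 go.py 0.5853 0.1745 0.036 -60 
```

```text
(array([0.58489869, 0.17273115]), np.float64(0.0002859235746367238)) 315
units [ 0.097 -0.068  5.656] roll 0.048 t 21.35 pos [0.5842 0.1758 0.1774] [179.42   0.29 -59.71] q [1.670e+01 1.310e+01 1.210e+01 8.960e+01 1.000e-01 1.664e+02]
```

View pics/w3.png

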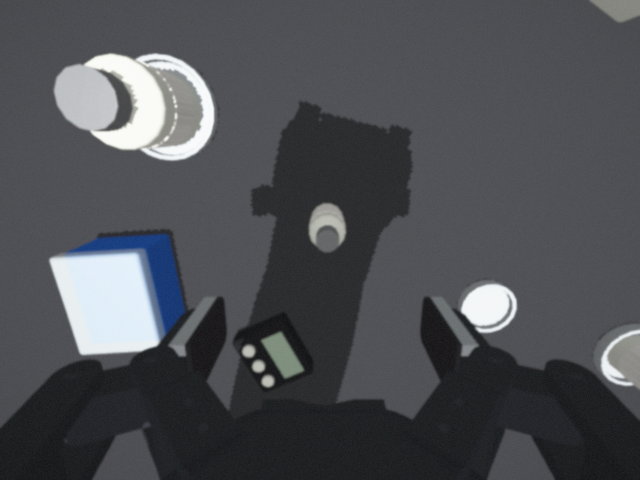

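The small bottle is centred at (327,228) between the jaws, and the wrist depth gives (0.585,0.173). Descending.

>>> arm_command(
  increments=[
    [[0.1, -0.07, 0.8], 0],
    [[0.1, -0.07, 1.7], 0],
    [[0.1, -0.07, 2.6], 0],
    [[0.1, -0.07, 3.4], 0],
    [[0.1, -0.07, 3.9], 0],
  ],
)

```text
time: 21.85
ee_pos: [0.5856, 0.173, 0.0784]
tcp_rot: [179.3, 0.3, -59.8]
wrist_force: [0.2, 0.3, -0.5]
opening: 0.0853
```

```bash
python3 go.py 0.5853 0.1745 0.032 -60 
```

```text
units [-0.047 -0.039  1.854] roll 0.031 t 21.85 pos [0.5856 0.173  0.0784] [179.34   0.3  -59.81] q [1.640e+01 1.390e+01 2.000e+00 7.890e+01 1.000e-01 1.662e+02]
```

>>> arm_command(
  increments=[
    [[-0.04, -0.03, 0.5], 0],
    [[-0.04, -0.03, 1.1], 0],
    [[-0.04, -0.03, 1.55], 0],
    [[-0.04, -0.03, 1.8], 0],
    [[-0.04, -0.03, 1.84], 0],
  ],
)

```text
time: 22.35
ee_pos: [0.5849, 0.1741, 0.0316]
tcp_rot: [179.3, 0.3, -59.8]
wrist_force: [-0.1, 0.1, 0.9]
opening: 0.0852
```

>>> arm_command(
  increments=[
    [[0, 0, 0], 0],
    [[0, 0, 0], 0],
    [[0, 0, 0], 0],
    [[0, 0, 0], 0],
    [[0, 0, 0], 0],
  ],
  claw=1,
  force=35,
)

```text
time: 22.85
ee_pos: [0.5852, 0.1743, 0.0322]
tcp_rot: [179.3, 0.3, -59.8]
wrist_force: [-0.3, -0.5, 3.6]
opening: 0.029
```

>>> arm_command(
  increments=[
    [[0, 0, 0], 0],
    [[0, 0, 0], 0],
    [[0, 0, 0], 0],
    [[0, 0, 0], 0],
    [[0, 0, 0], 0],
  ],
)

```text
time: 23.35
ee_pos: [0.5853, 0.1743, 0.0322]
tcp_rot: [179.3, 0.3, -59.8]
wrist_force: [0.5, -0.2, 1.0]
opening: 0.0291
```

>>> arm_command(
  increments=[
    [[0, 0, -0.4], 0],
    [[0, 0, -1.0], 0],
    [[0, 0, -1.8], 0],
    [[0, 0, -2.6], 0],
    [[0, 0, -3.2], 0],
  ],
)

```text
time: 23.85
ee_pos: [0.5868, 0.1745, 0.115]
tcp_rot: [179.5, 0.3, -59.8]
wrist_force: [0.8, 1.3, -0.8]
opening: 0.0286
```

>>> arm_command(
  increments=[
    [[0, 0, -0.6], 0],
    [[0, 0, -0.9], 0],
    [[0, 0, -1], 0],
  ],
)

```text
time: 24.15
ee_pos: [0.5875, 0.1747, 0.1413]
tcp_rot: [179.6, 0.2, -59.8]
wrist_force: [-0.0, -0.6, -0.1]
opening: 0.0291
```

```bash
python3 go.py 0.589 -0.0078 0.14 -60; python3 - <<'E'
from h import *
c=grab('side','s9'); cv2.imwrite('pics/s9c.png',cv2.resize(c['frame'][160:360,160:360,::-1],None,fx=3,fy=3)[:600])
E
```

```text
units [6.339 3.617 0.051] roll 0.032 t 24.15 pos [0.5875 0.1747 0.1413] [179.56   0.25 -59.81] q [1.650e+01 1.330e+01 8.300e+00 8.550e+01 1.000e-01 1.663e+02]
```

View pics/s9c.png

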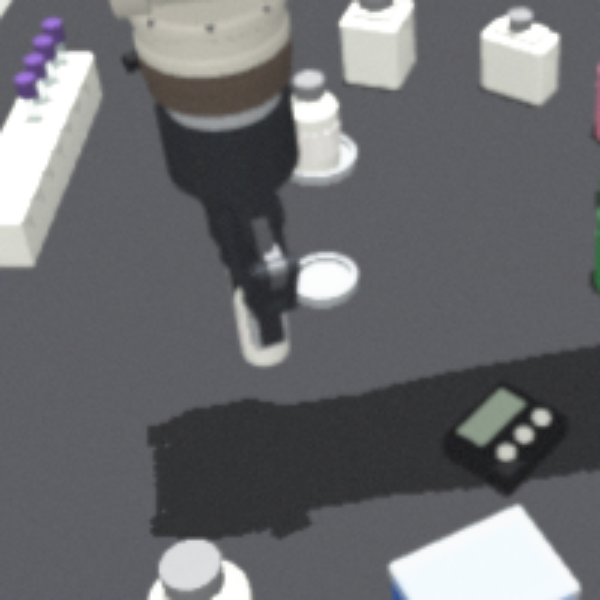

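The small bottle is held upright. Carrying it to the small seat.

>>> arm_command(
  increments=[
    [[0.5, 0.3, 0], 0],
    [[1.4, 0.8, 0], 0],
    [[2.4, 1.4, 0], 0],
    [[3.4, 1.95, 0], 0],
    [[4.4, 2.5, 0], 0],
  ],
)

```text
time: 24.7
ee_pos: [0.5879, 0.0462, 0.1398]
tcp_rot: [179.4, 0.3, -59.8]
wrist_force: [0.2, 0.6, -1.0]
opening: 0.0288
```

>>> arm_command(
  increments=[
    [[0.8, 0.45, 0], 0],
    [[1.4, 0.8, 0], 0],
    [[1.7, 1, 0], 0],
    [[1.85, 1.05, 0], 0],
    [[1.85, 1.05, 0], 0],
  ],
)

```text
time: 25.2
ee_pos: [0.5885, -0.0069, 0.1397]
tcp_rot: [179.4, 0.3, -59.8]
wrist_force: [-0.5, -0.4, -1.2]
opening: 0.0283
```

```bash
python3 go.py 0.589 -0.0078 0.06 -60
```

```text
units [ 0.058 -0.031  3.187] roll 0.03 t 25.2 pos [ 0.5885 -0.0069  0.1397] [179.44   0.3  -59.82] q [ -0.7  10.1   4.4  84.9  -0.  149.2]
```

>>> arm_command(
  increments=[
    [[0.06, -0.03, 0.5], 0],
    [[0.06, -0.03, 1.2], 0],
    [[0.06, -0.03, 2], 0],
    [[0.06, -0.03, 2.7], 0],
    [[0.06, -0.03, 3.1], 0],
  ],
)

```text
time: 25.7
ee_pos: [0.5881, -0.007, 0.0596]
tcp_rot: [179.3, 0.4, -59.8]
wrist_force: [0.5, 0.6, -0.5]
opening: 0.0291
```

>>> arm_command(
  increments=[
    [[0, 0, 0.1], 0],
    [[0, 0, 0.1], 0],
  ],
)

```text
time: 25.9
ee_pos: [0.5877, -0.0066, 0.0565]
tcp_rot: [179.3, 0.4, -59.7]
wrist_force: [0.6, 0.0, -0.2]
opening: 0.0285
```

```bash
python3 go.py 0.589 -0.0078 0.0372 -60; python3 - <<'E'
from h import *
for n,f in [('side','s10'),('scene','c10')]:
    c=grab(n,f);q=cloud(c).reshape(-1,3); q=q[~np.isnan(q[:,2])]
    q=q[np.hypot(q[:,0]-.589,q[:,1]+.0078)<.028]
    s=q[(q[:,2]>.02)&(q[:,2]<.044)]; print(len(s),fitcirc(s,.015))
    u,v=dict(s10=(268,240),c10=(306,290))[f]
    cv2.imwrite(f'pics/{f}c.png',cv2.resize(c['frame'][v-75:v+75,u-75:u+75,::-1],None,fx=4,fy=4))
E
```

```text
units [ 0.073 -0.029  0.77 ] roll 0.047 t 25.9 pos [ 0.5877 -0.0066  0.0565] [179.25   0.42 -59.72] q [ -0.6  11.4  -3.3  76.1  -0.  149.1]
65 (array([ 0.58845125, -0.00605669]), np.float64(0.0013301690527192315))
59 (array([ 0.58706051, -0.00480726]), np.float64(0.0005358450585672117))
```

View pics/s10c.png

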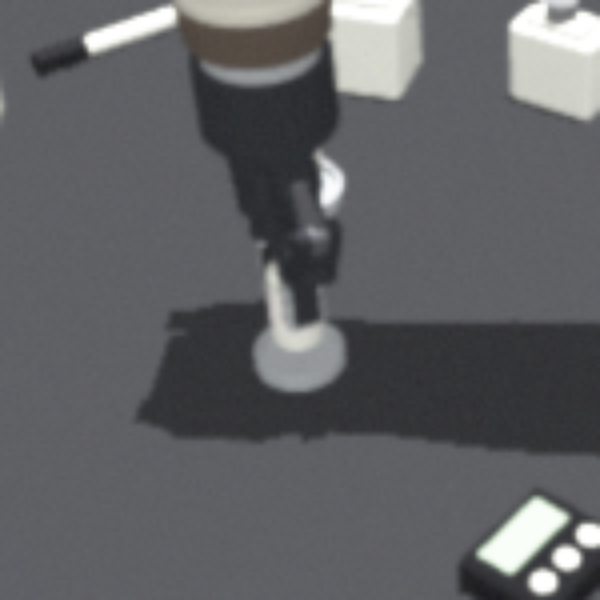

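View pics/c10c.png

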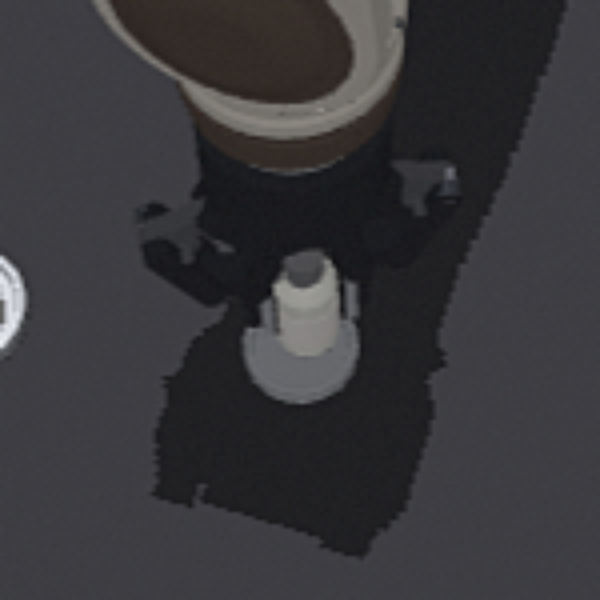

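Both views show the small bottle just above its seat and about 2 mm off centre. I'll shift it over while lowering.

>>> arm_command(
  increments=[
    [[0.1, 0, 0.1], 0],
    [[0.1, 0, 0.25], 0],
    [[0.1, 0, 0.4], 0],
    [[0.1, 0, 0.52], 0],
    [[0.1, 0, 0.6], 0],
  ],
)

```text
time: 26.5
ee_pos: [0.5894, -0.009, 0.0423]
tcp_rot: [179.3, 0.4, -59.7]
wrist_force: [0.3, -0.2, -0.2]
opening: 0.0288
```

>>> arm_command(
  increments=[
    [[0, 0, 0.04], 0],
    [[0, 0, 0.08], 0],
    [[0, 0, 0.08], 0],
  ],
)

```text
time: 26.8
ee_pos: [0.5893, -0.0089, 0.0402]
tcp_rot: [179.3, 0.4, -59.7]
wrist_force: [-0.3, 0.4, -0.4]
opening: 0.029
```

>>> arm_command(
  increments=[
    [[0, 0, 0.03], 0],
    [[0, 0, 0.04], 0],
    [[0, 0, 0.04], 0],
  ],
)

```text
time: 27.1
ee_pos: [0.5893, -0.009, 0.0392]
tcp_rot: [179.3, 0.4, -59.7]
wrist_force: [0.2, 0.4, -0.7]
opening: 0.0291
```

>>> arm_command(
  increments=[
    [[0, 0, 0.03], 0],
    [[0, 0, 0.05], 0],
    [[0, 0, 0.05], 0],
  ],
)

```text
time: 27.4
ee_pos: [0.5892, -0.009, 0.0378]
tcp_rot: [179.3, 0.4, -59.7]
wrist_force: [0.0, 0.7, -0.9]
opening: 0.0289
```

>>> arm_command(
  increments=[
    [[0, 0, 0.02], 0],
    [[0, 0, 0.04], 0],
    [[0, 0, 0.04], 0],
  ],
)

```text
time: 27.7
ee_pos: [0.5893, -0.009, 0.0372]
tcp_rot: [179.3, 0.4, -59.7]
wrist_force: [-0.8, 0.3, 3.9]
opening: 0.0286
```

Contact at z=0.0372, as predicted. Releasing and retreating.

>>> arm_command(
  increments=[
    [[0, 0, 0], 0],
    [[0, 0, 0], 0],
    [[0, 0, 0], 0],
    [[0, 0, 0], 0],
    [[0, 0, 0], 0],
  ],
  claw=-1,
)

```text
time: 28.2
ee_pos: [0.5893, -0.009, 0.0371]
tcp_rot: [179.3, 0.4, -59.7]
wrist_force: [0.2, 0.3, 0.2]
opening: 0.0855
```

>>> arm_command(
  increments=[
    [[0, 0, 0], 0],
    [[0, 0, 0], 0],
    [[0, 0, 0], 0],
    [[0, 0, 0], 0],
  ],
)

```text
time: 28.6
ee_pos: [0.5892, -0.0089, 0.0371]
tcp_rot: [179.3, 0.4, -59.7]
wrist_force: [0.3, 0.1, 0.6]
opening: 0.0853
```

>>> arm_command(
  increments=[
    [[0, 0, -0.3], 0],
    [[0, 0, -1], 0],
    [[0, 0, -2], 0],
    [[0, 0, -3], 0],
    [[0, 0, -4], 0],
  ],
)

```text
time: 29.1
ee_pos: [0.5905, -0.0089, 0.1388]
tcp_rot: [179.4, 0.4, -59.7]
wrist_force: [0.2, 0.4, -0.5]
opening: 0.0855
```

>>> arm_command(
  increments=[
    [[0, 0, -1.5], 0],
    [[0, 0, -3], 0],
    [[0, 0, -4.2], 0],
    [[0, 0, -5], 0],
    [[0, 0, -5], 0],
  ],
)

```text
time: 29.6
ee_pos: [0.5929, -0.0089, 0.2677]
tcp_rot: [179.6, 0.2, -59.7]
wrist_force: [1.4, -0.1, 1.2]
opening: 0.0855
```

```bash
python3 - <<'E'
from h import *
for n,f in [('side','s11'),('scene','c11')]:
    c=grab(n,f);Q=cloud(c).reshape(-1,3); Q=Q[~np.isnan(Q[:,2])]
    for k,x,y,r,h in [('L',.5987,.3397,.029,.068),('M',.6207,-.171,.022,.055),('S',.589,-.0078,.015,.048)]:
        q=Q[np.hypot(Q[:,0]-x,Q[:,1]-y)<.04]
        s=q[(q[:,2]>.018)&(q[:,2]<h)]; 
        if len(s)>10: print(f,k,len(s),fitcirc(s,r)[0].round(4)-[x,y], 'top',q[q[:,2]<.14][:,2].max().round(4))
E
```

```text
s11 L 576 [-0.0002 -0.0011] top 0.1084
s11 M 200 [0.0012 0.001 ] top 0.0927
s11 S 127 [ 0.001  -0.0004] top 0.0784
c11 L 493 [-0.0014  0.001 ] top 0.107
c11 M 249 [-0.0003  0.0008] top 0.0937
c11 S 117 [-0.0007  0.0006] top 0.0795
```

View pics/c11.png

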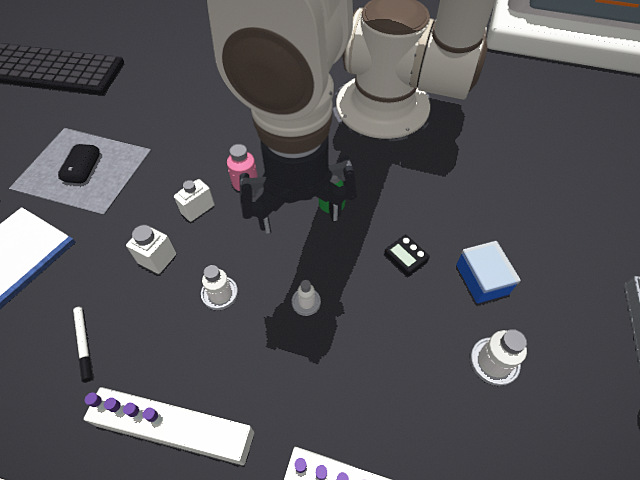

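View pics/s11.png

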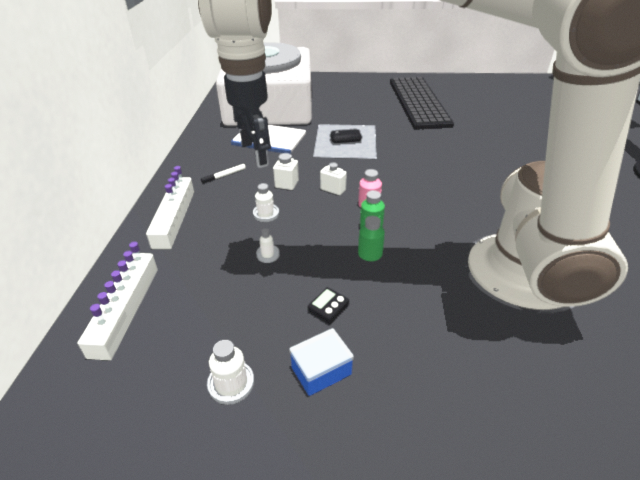

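All three bottles stand upright in their own seats, within 2 mm of centre. Their tops read about 5 mm higher than when they stood on the bench, which matches the seat floor. The square-sided bottles have not moved, and the gripper is clear. I'll let the arm settle, then hand in.

>>> arm_command(
  increments=[
    [[0, 0, 0], 0],
    [[0, 0, 0], 0],
    [[0, 0, 0], 0],
  ],
)

```text
time: 30.0
ee_pos: [0.592, -0.0089, 0.263]
tcp_rot: [179.3, 0.4, -59.7]
wrist_force: [-0.0, -0.8, 0.3]
opening: 0.0854
```

```bash
python3 -c "
from h import *
print(get_obs()['time'],get_obs()['wrist_force']); print(job_done())"
```

```text
30.0 [-0.03097348 -0.78932821  0.28200679]
the job is handed in; nothing more can be done
None
```

All three round white bottles are in their own seats, loaded in the order asked: large, then medium, then small. I lowered each one until it touched the seat floor and released it before taking the next. The job was handed in at 30.0 s of the 96 s allowed.

- **Position:** fits from both fixed cameras put every bottle upright and within 2 mm of its seat centre.
- **Height:** the tops read about 108, 93 and 79 mm. That is 4–6 mm higher than on the bench, which matches the 5 mm seat floor.
- **Surroundings:** in the last pictures the square-sided and coloured bottles stand where they were.
- **Gripper:** it is open and touching nothing, about 0.26 m up. The highest wrist force I saw was about 8 N.
- **Disagreement:** the wrist camera placed each bottle about 2–3 mm off the fixed cameras, well inside the clearances. No check failed.

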